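# Put the optical filters away in the colour-coded tray

## Task

Put the four black-bodied filters (blue, green, yellow and frosted white glass) away in the red tray: stand each one upright, glass up, wholly on the round pad of its own colour, setting it down gently and never dropping it. Leave the two look-alikes, the empty black tube without glass and the silver-bodied cell with green glass, standing where they are on the mat.

Things in the scene. Friction and masses are not known exactly. Their poses are not given: they have to be found in the camera images.
- filter_blue_mid (a point): centre (half-way up) of the blue filter: loose upright BLACK cylinder, 40 mm diameter, 44 mm tall, 60 to 130 g, flush blue 32 mm glass disc on top, z up. Starts on a fixed blue-grey mat 3 mm thick, its centre 25 mm above the table. Six cylinders stand there in two rows along y: clear gap 50 mm or more between rows (along x), 30 mm or more within a row.
- filter_green_mid (a point): centre (half-way up) of the green filter: loose upright BLACK cylinder, 40 mm diameter, 44 mm tall, 60 to 130 g, flush green 32 mm glass disc on top, z up. Starts on a fixed blue-grey mat 3 mm thick, its centre 25 mm above the table. Six cylinders stand there in two rows along y: clear gap 50 mm or more between rows (along x), 30 mm or more within a row.
- filter_yellow_mid (a point): centre (half-way up) of the yellow filter: loose upright BLACK cylinder, 40 mm diameter, 44 mm tall, 60 to 130 g, flush yellow 32 mm glass disc on top, z up. Starts on a fixed blue-grey mat 3 mm thick, its centre 25 mm above the table. Six cylinders stand there in two rows along y: clear gap 50 mm or more between rows (along x), 30 mm or more within a row.
- filter_white_mid (a point): centre (half-way up) of the frosted white filter: loose upright BLACK cylinder, 40 mm diameter, 44 mm tall, 60 to 130 g, flush frosted white 32 mm glass disc on top, z up. Starts on a fixed blue-grey mat 3 mm thick, its centre 25 mm above the table. Six cylinders stand there in two rows along y: clear gap 50 mm or more between rows (along x), 30 mm or more within a row.
- pad_blue_top (a point): centre of the upper face of the blue pad, a fixed 62 mm disc, 7 mm above the table, in the fixed red tray (190 mm square, rim 14 mm above the table). Pad x, y axes lie along the tray's sides, z up; the tray is turned up to 0.5 rad. Its four pads lie 84 mm apart in a 2 x 2 square, in any order. A filter standing here has its centre 22 mm above this point.
- pad_green_top (a point): centre of the upper face of the green pad, a fixed 62 mm disc, 7 mm above the table, in the fixed red tray (190 mm square, rim 14 mm above the table). Pad x, y axes lie along the tray's sides, z up; the tray is turned up to 0.5 rad. Its four pads lie 84 mm apart in a 2 x 2 square, in any order. A filter standing here has its centre 22 mm above this point.
- pad_yellow_top (a point): centre of the upper face of the yellow pad, a fixed 62 mm disc, 7 mm above the table, in the fixed red tray (190 mm square, rim 14 mm above the table). Pad x, y axes lie along the tray's sides, z up; the tray is turned up to 0.5 rad. Its four pads lie 84 mm apart in a 2 x 2 square, in any order. A filter standing here has its centre 22 mm above this point.
- pad_white_top (a point): centre of the upper face of the white pad, a fixed 62 mm disc, 7 mm above the table, in the fixed red tray (190 mm square, rim 14 mm above the table). Pad x, y axes lie along the tray's sides, z up; the tray is turned up to 0.5 rad. Its four pads lie 84 mm apart in a 2 x 2 square, in any order. A filter standing here has its centre 22 mm above this point.
- empty_tube_mid (a point): centre (half-way up) of a look-alike that does not belong in the tray: a loose upright black tube, 40 mm diameter, 44 mm tall, without any glass, open right through (bore 32 mm). It stands on the mat among the filters; two brass thumbscrews (18 mm wide, 12 mm tall) also lie there between the rows.
- silver_cell_mid (a point): centre (half-way up) of a look-alike that does not belong in the tray: a loose upright cylinder, 40 mm diameter, 44 mm tall, with green glass on top but a bright SILVER body. It stands on the mat among the filters.

How it is judged (in metres and radians):
At the end, for the whole second after the job is handed in: Each of the four black filters stands upright (within 0.12 rad), glass up, on the pad of its own colour, its axis within 12 mm of the pad's centre and its foot on the pad (height within 4 mm), released and at rest; the empty tube and the silver cell stand upright within 15 mm of where they started (horizontal distance between filter_blue_mid and pad_blue_top below 0.012 m and z of filter_blue_mid in the frame of pad_blue_top between 0.018 and 0.026 m and angle between each of filter_blue_mid, filter_green_mid, filter_yellow_mid, filter_white_mid, empty_tube_mid, silver_cell_mid's own z axis and vertical below 0.12 rad and linear speed of each of filter_blue, filter_green, filter_yellow, filter_white below 0.02 m/s and angular speed of each of filter_blue, filter_green, filter_yellow, filter_white below 0.3 rad/s and horizontal distance between filter_green_mid and pad_green_top below 0.012 m and z of filter_green_mid in the frame of pad_green_top between 0.018 and 0.026 m and horizontal distance between filter_yellow_mid and pad_yellow_top below 0.012 m and z of filter_yellow_mid in the frame of pad_yellow_top between 0.018 and 0.026 m and horizontal distance between filter_white_mid and pad_white_top below 0.012 m and z of filter_white_mid in the frame of pad_white_top between 0.018 and 0.026 m and distance of each of empty_tube_mid, silver_cell_mid from where it was at the start of the episode below 0.015 m); the robot touches nothing.
It fails at once if a filter is dropped or thrown (moves faster than 0.6 m/s with no finger on it) ((contact force between filter_blue and the fingers below 0.05 N and linear speed of filter_blue above 0.6 m/s) or (contact force between filter_green and the fingers below 0.05 N and linear speed of filter_green above 0.6 m/s) or (contact force between filter_yellow and the fingers below 0.05 N and linear speed of filter_yellow above 0.6 m/s) or (contact force between filter_white and the fingers below 0.05 N and linear speed of filter_white above 0.6 m/s)).
It fails at once if the empty black tube is carried off or knocked over (distance of empty_tube_mid from where it was at the start of the episode above 0.03 m or angle between empty_tube_mid's own z axis and vertical above 0.6 rad).
It fails at once if the silver-bodied cell is carried off or knocked over (distance of silver_cell_mid from where it was at the start of the episode above 0.03 m or angle between silver_cell_mid's own z axis and vertical above 0.6 rad).
It also fails if it takes over 106 s, if anything falls off the work surface, if the arm or the gripper's body presses on something with over 40 N, if the wrist force passes 120 N, or if a joint passes its speed limit or range.

## Robot

A 7-joint arm with a two-finger parallel gripper is mounted at the origin on the work surface. World frame = base frame: x ahead of the robot, y to its left, z up, the work surface at z = 0. Lengths are in mm, angles in rad, forces in N, time in s.
With the tool pointing down it reaches from about 425 to 950 mm from the base axis. Payload 4.7 kg.
Tool frame: the origin (TCP) lies at the very end of the fingers, on their centre line; the grasp point (between the pads) lies 19 mm behind it; z points along the fingers, y is the line along which they close (so a half turn about z gives the same grasp; the last joint's range is limited). The gripper opens to 85 mm and grips with 20 to 120 N. Pads are 22 mm wide; open, the fingers measure 114 mm over their backs; the gripper's body (76 mm by 85 mm) begins 54 mm behind the grasp point. The pads swing forward as they close: fully open they stand 13 mm farther back than shut.
Start: joints at [-1.148, 0.469, -0.049, 1.532, 0.024, 1.141, -0.082], TCP at [294.659, 607.309, 231.335] pointing down, gripper open.
Joint ranges: [-2.59, 2.59], [-0.33, 1.99], [-1.39, 1.29], [0.1, 2.45], [-1.04, 4.18], [0.21, 1.99], [-2.66, 2.66]. Speed limits (rad/s): [2.57, 2.57, 3.14, 3.14, 3.14, 3.14, 3.14].

## Interface

Orientations are given as a unit quaternion [x, y, z, w].
In Python, from plant import env, capture gives the robot as it stands. The module is installed in compiled form; this text tells all that it offers.
- The arm moves only by the shell command python3 -m jog 'ROWS' [FORCE]. ROWS is a JSON object of lists of equal length, an entry for each row: "fingers": the opening, from 0 (shut) to 1 (fully open); "dp": the shift along the tool's x, y, z in mm, a list of three; "twist": the turn about the tool's z in degrees. A call has exactly 10 rows; each row shifts and turns the commanded pose from where the row before left it, along the tool's axes as they then stand; what a row does not reach is not made up. A row lasts 1/8 s, in which the tool goes at most 62.5 mm and 10.7 degrees, less where a joint would pass 70% of its speed; a pose out of reach is approached as far as the arm can. A call with a gripper value outside its range is refused whole. The fingers move at their own pace and stop on an object; FORCE is the grip in N (left out, the last holds). Time passes only in rows, so rows that do not move let the fingers close, or fill a call up. It gives the time, the measured TCP pose, the force, the opening and the grip force at its end, in the units of the state.
- env.sense(): the state, without advancing time (a new reading comes with each control period).
- capture(name): name is "side" or "top" or "wrist"; returns a dict with "pixels" (480x640x3 uint8, red, green, blue), "fx", "fy", "cx", "cy" (pixels), "k1" (the pictures are not rectified: a ray, as slopes to the right and down, at radius r is drawn at 1 + k1 r^2 times it, then the intrinsics apply), "R" (3x3) and "t" (3): a world point X has camera coordinates R X + t. Camera axes: x right, y down, z forward; pixel columns grow to the right and rows downward; lengths in mm; the calibration is good to about 2 mm. A picture is of the moment at which its call begins. There is no depth.
- env.job_done(): hands the job in; it is judged then, once.
The state is a dict: "t": time; "q": joint angles; "joint_vel": joint speeds; "tau": joint torques, N m; "tool_pos": TCP position; "tool_rot": TCP orientation; "force": force on the tool from outside, world axes, zero at the start; "moment": the same for the moment, N m; "width": opening from 0.0 (shut) to 1.0 (fully open); "gripper_force": force on a finger pad.
Only numpy, scipy, OpenCV 4.12 (cv2) and the standard library are available. Lean on these libraries where they do the work, as an engineer would, in place of code of your own. Each camera call takes 0.05 s, during which the arm holds its last target. There are 200 camera calls.

## Working session

There is one attempt and no reset: what is moved stays moved. The work goes in short steps, Python scripts to look and compute and a shell command to move; the robot and the scene stay as the last step left them, time stands still between calls to the robot, and variables do not carry over. Pictures are saved under pics/ and viewed, at most 14 in all, crops included, and the job is handed in when it is done.

```bash
mkdir -p pics
cat > h.py <<'E'
import numpy as np, cv2
from plant import env, capture
def snap(n,f):
    c=capture(n); cv2.imwrite('pics/'+f,c['pixels'][:,:,::-1]); return c
def ray(c,uv,z):
    x=(uv[0]-c['cx'])/c['fx']; y=(uv[1]-c['cy'])/c['fy']; rd=np.hypot(x,y); r=rd
    for _ in range(30): r=rd/(1+c['k1']*r*r)
    s=r/rd if rd>0 else 1
    R=np.array(c['R']);t=np.array(c['t'])
    d=R.T@np.array([x*s,y*s,1]); o=-R.T@t
    return o+d*(z-o[2])/d[2]
E
python3 - <<'E'
from h import *
for n in ('top','side'):
    c=snap(n,n+'0.png'); print(n,c['fx'],c['k1'],(-np.array(c['R']).T@np.array(c['t'])).round(0),np.array(c['R']).round(2).tolist())
s=env.sense();print(s)
E
```

```text
top 485.9546145464467 -0.02452382082220642 [425. -19. 975.] [[-0.01, -1.0, -0.01], [-0.99, 0.01, -0.1], [0.1, 0.01, -0.99]]
side 456.8226687282007 -0.029819806380499067 [ 93. 553. 577.] [[-0.78, -0.63, 0.01], [-0.36, 0.44, -0.82], [0.51, -0.64, -0.57]]
{'t': 0.1, 'q': array([-1.14790241,  0.46939204, -0.04858434,  1.53356837,  0.02410211,
        1.1410118 , -0.08230957]), 'joint_vel': array([-1.54969152e-05, -2.40281398e-03, -8.92823405e-04, -3.32486449e-03,
        2.46217197e-05,  7.95960151e-04,  1.42398292e-03]), 'tau': array([ 4.21473060e-04, -5.11511099e+01, -4.70022031e-02, -2.38389623e+01,
        1.07915571e-02,  4.38982272e-03, -4.03878291e-07]), 'tool_pos': array([294.45611308, 606.80409814, 230.34784148]), 'tool_rot': array([ 2.23975303e-01,  9.74594408e-01, -8.81308419e-04, -1.66932383e-04]), 'force': array([-0.76561589,  0.40870422,  0.22912294]), 'moment': array([-0.03829298, -0.02714293,  0.01826171]), 'gripper_force': 0.0, 'width': 0.9982483843906026}
```

View pics/top0.png

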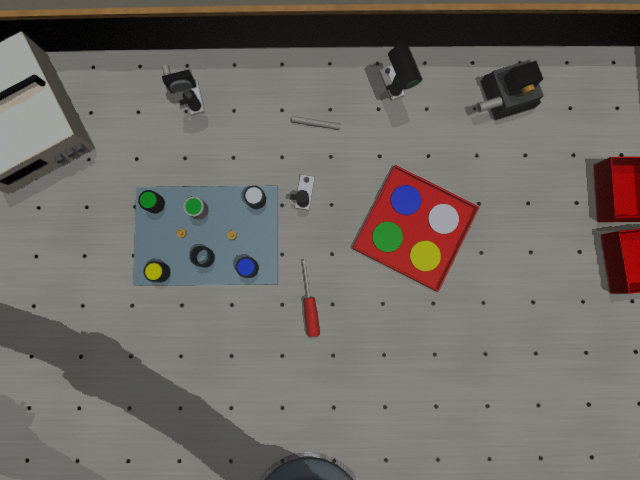

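View pics/side0.png

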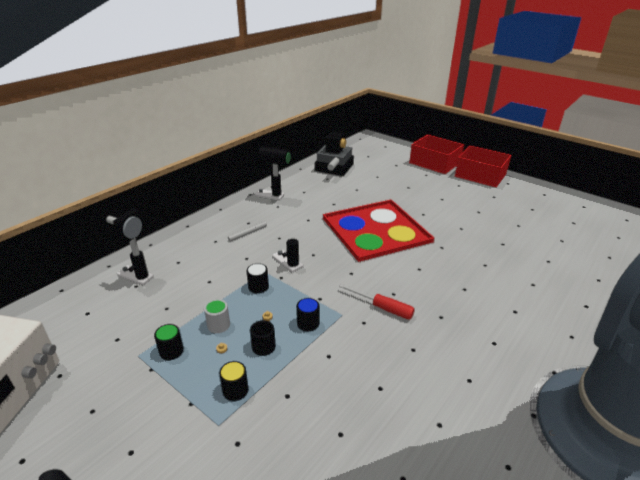

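The top view shows the black-bodied filters at green (148,200), white (254,196), blue (247,267) and yellow (153,271). The tube is at (202,257) and the silver cell at (194,206). The pads are blue (406,200), white (443,218), green (387,237) and yellow (425,256). The side view confirms which body is silver.

```bash
cat > m.py <<'E'
from h import *
def find(c,seed,z,win=16):
    px=c['pixels'].astype(int); u,v=seed
    ref=np.median(px[v-1:v+2,u-1:u+2].reshape(-1,3),0)
    p=px[v-win:v+win+1,u-win:u+win+1]
    cn=p/np.maximum(p.sum(2,keepdims=True),1); rn=ref/ref.sum()
    m=((abs(cn-rn).max(2)<0.09)&(abs(p.sum(2)-ref.sum())<0.3*ref.sum())).astype(np.uint8)
    n,l,st,ce=cv2.connectedComponentsWithStats(m,connectivity=4); k=l[win,win]
    cs,_=cv2.findContours((l==k).astype(np.uint8),0,1); q=max(cs,key=cv2.contourArea)
    e=cv2.fitEllipse(cv2.convexHull(q))
    uv=(e[0][0]+u-win,e[0][1]+v-win)
    return ray(c,uv,z)[:2].round(1),np.round(e[1],1),np.round(uv,1)
E
python3 - <<'E'
from m import *
S={'g':(148,200),'w':(254,196),'b':(247,267),'y':(153,271),'silv':(194,206)}
T={'g':(168,332),'w':(258,270),'b':(308,306),'y':(233,373),'silv':(216,307)}
P={'b':(406,200),'w':(443,218),'g':(387,237),'y':(425,256)}
PT={'b':(351,223),'w':(383,215),'g':(369,241),'y':(402,233)}
t=capture('top'); s=capture('side')
for k in S: print(k,*find(t,S[k],47),'|',*find(s,T[k],47))
for k in P: print('pad',k,*find(t,P[k],7,25),'|',*find(s,PT[k],7,25))
print(ray(t,(202,256),47)) # tube
E
```

```text
g [604.9 309.4] [15.7 16. ] [147.6 199.4] | [607.  306.3] [13.8 21.3] [166.2 331.7]
w [611.8 103.4] [15.6 16.6] [253.2 194.9] | [623.4 105.3] [30.8 69.9] [250.7 268. ]
b [473.1 117.8] [16.3 16.8] [245.3 266.5] | [474.5 114.9] [12.8 18.6] [307.5 304.8]
y [465.7 295. ] [16.1 17. ] [153. 271.] | [467.5 292.2] [17.1 22.6] [232.  370.8]
silv [591.6 220.2] [14.7 15.6] [193.1 205.8] | [592.6 217.5] [11.1 17.7] [215.3 306.4]
pad b [ 607.6 -199.3] [29.1 29.6] [405.6 199.6] | [ 607.4 -199.8] [12.5 24. ] [351.6 222.7]
pad w [ 568.6 -274.1] [29.2 30.3] [443.2 218.4] | [ 569.1 -274.9] [14.  25.5] [382.8 215.3]
pad g [ 533.2 -160.4] [29.3 29.8] [387.2 236.4] | [ 533.  -160.6] [14.7 26. ] [368.5 241.4]
pad y [ 494.  -234.9] [29.8 30.6] [424.9 255.6] | [ 494.3 -235.8] [15.4 27.1] [401.2 233.1]
[493.7756741  201.12290357  47.        ]
```

```bash
cat > d.py <<'E'
import sys; from h import *
from scipy.spatial.transform import Rotation as Ro
s=env.sense(); tgt=np.array(eval(sys.argv[1]),float)
print('t',s['t'],'pos',s['tool_pos'].round(1),'w',round(s['width'],3),'gf',round(s['gripper_force'],1),'F',s['force'].round(1))
print('delta tool',Ro.from_quat(s['tool_rot']).inv().apply(tgt-s['tool_pos']).round(1), Ro.from_quat(s['tool_rot']).as_matrix()[:,1].round(3))
E
python3 -m jog '{"fingers":[1,1,1,1,1,1,1,1,1,1],"dp":[[-45,-15,0],[-52,-17,0],[-52,-17,0],[-52,-17,0],[-52,-17,0],[-52,-17,0],[-52,-17,0],[-54,-16,0],[0,0,40],[0,0,40]],"twist":[0,0,0,0,0,0,0,0,0,0]}' 40
python3 d.py '[606,308,150]'
python3 -c "
from h import *
snap('wrist','w1.png')"
```

```text
t: 1.45
tool_pos: [607.3, 307.3, 150.5]
tool_rot: [0.225, 0.974, 0.0, 0.0]
force: [0.0, 1.4, -0.0]
width: 0.999
gripper_force: 0.0
t 1.45 pos [607.3 307.3 150.5] w 0.999 gf 0.0 F [ 0.   1.4 -0. ]
delta tool [1.4 0.1 0.5] [0.438 0.899 0.001]
```

View pics/w1.png

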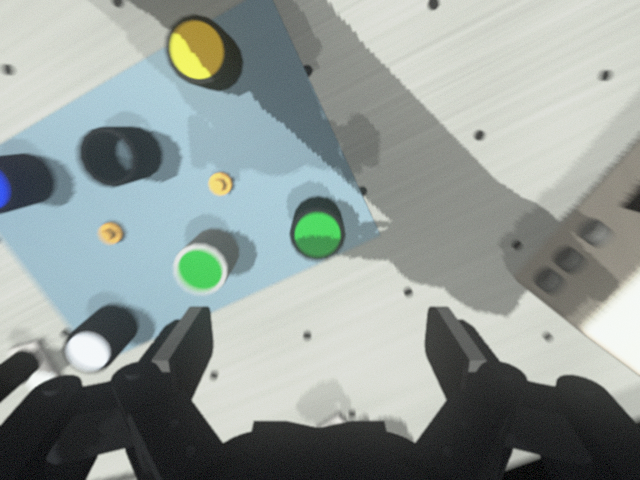

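The wrist view shows the green filter at (318,233), with the silver cell to its left at (200,269).

```bash
python3 -c "
from h import *
c=capture('wrist')
for n,uv in dict(g=(318,234),s=(200,269),y=(196,50),w=(89,351)).items(): print(n,ray(c,uv,47).round(1))"; python3 d.py '[606,308,17]'
```

```text
g [596.1 307.1  47. ]
s [583.  220.8  47. ]
y [461.8 291.5  47. ]
w [603.7 107.9  47. ]
t 1.55 pos [603.2 306.4 146. ] w 0.997 gf 0.0 F [ 0.5  0.3 -0.4]
delta tool [ -2.6   3.8 129. ] [ 0.437  0.9   -0.009]
```

```bash
python3 -m jog '{"fingers":[0.8,0.8,0.8,0.8,0.8,0.8,0.8,0.8,0.8,0.8],"dp":[[0,0,30],[0,0,20],[0,0,0],[0,0,0],[0,0,0],[0,0,0],[0,0,0],[0,0,0],[0,0,0],[0,0,0]],"twist":[0,0,0,0,0,0,0,0,0,0]}' 40
python3 -c "
from h import *
c=snap('wrist','w2.png')
from m import find
p=c['pixels'].astype(int); m=((p[:,:,1]>p[:,:,0]+50)&(p[:,:,1]>p[:,:,2]+30)).astype(np.uint8)
n,l,st,ce=cv2.connectedComponentsWithStats(m)
for i in range(1,n):
  if st[i,4]>300: print(st[i],ce[i].round(),ray(c,ce[i],47).round(1))"; python3 d.py '[606,308,17]'
```

```text
t: 2.8
tool_pos: [606.3, 308.2, 101.3]
tool_rot: [0.224, 0.975, 0.0, -0.0]
force: [0.2, 0.4, 0.1]
width: 0.799
gripper_force: 0.0
[ 288  236   57   54 2402] [316. 263.] [603.8 306.9  47. ]
[ 145  281   55   49 2056] [172. 305.] [590.2 217.4  47. ]
t 2.85 pos [606.3 308.2 101.2] w 0.796 gf 0.0 F [ 0.2  0.  -0.3]
delta tool [ 0.2 -0.3 84.2] [ 0.437  0.9   -0.   ]
```

```bash
python3 -m jog '{"fingers":[0.8,0.8,0.8,0.8,0.8,0.8,0,0,0,0],"dp":[[0,0,25],[0,0,25],[0,0,20],[0,0,14],[0,0,0],[0,0,0],[0,0,0],[0,0,0],[0,0,0],[0,0,0]],"twist":[0,0,0,0,0,0,0,0,0,0]}' 40
python3 -m jog '{"fingers":[0,0,0,0,0,0,0,0,0,0],"dp":[[0,0,0],[0,0,0],[0,0,0],[0,0,-5],[0,0,-15],[0,0,-30],[0,0,-40],[0,0,-40],[0,0,0],[0,0,0]],"twist":[0,0,0,0,0,0,0,0,0,0]}' 40
python3 d.py '[533,-160.5,150]'
```

```text
t: 4.1
tool_pos: [607.1, 308.6, 18.4]
tool_rot: [0.224, 0.975, 0.001, 0.001]
force: [-0.2, -0.7, 5.3]
width: 0.45
gripper_force: 40.6
t: 5.35
tool_pos: [605.7, 307.9, 147.0]
tool_rot: [0.224, 0.975, -0.0, -0.0]
force: [-0.0, -0.3, -0.9]
width: 0.452
gripper_force: 40.3
t 5.35 pos [605.7 307.9 147. ] w 0.452 gf 40.3 F [-0.  -0.3 -0.9]
delta tool [-139.  -453.2   -2.7] [ 0.437  0.9   -0.001]
```

```bash
python3 -m jog '{"fingers":[0,0,0,0,0,0,0,0,0,0],"dp":[[-5,-18,0],[-12,-40,0],[-17,-55,0],[-17,-55,0],[-17,-55,0],[-17,-55,0],[-17,-55,0],[-17,-55,0],[-14,-45,0],[-6,-20,0]],"twist":[0,0,0,0,0,0,0,0,0,0]}' 40
python3 -m jog '{"fingers":[0,0,0,0,0,0,0,0,0,0],"dp":[[0,0,30],[0,0,30],[0,0,20],[0,0,10],[0,0,0],[0,0,0],[0,0,0],[0,0,0],[0,0,0],[0,0,0]],"twist":[0,0,0,0,0,0,0,0,0,0]}' 40
python3 d.py '[533,-160.5,21]'
python3 -c "
from h import *
c=snap('wrist','w3.png')"
```

```text
t: 6.6
tool_pos: [530.6, -164.8, 146.2]
tool_rot: [0.227, 0.974, -0.001, -0.001]
force: [-0.1, 1.2, 0.8]
width: 0.455
gripper_force: 40.4
t: 7.85
tool_pos: [533.7, -160.0, 57.3]
tool_rot: [0.224, 0.975, 0.0, 0.0]
force: [0.1, -0.3, -0.5]
width: 0.458
gripper_force: 40.4
t 7.85 pos [ 533.7 -160.    57.3] w 0.458 gf 40.4 F [ 0.1 -0.3 -0.5]
delta tool [ 0.4 -0.8 36.3] [0.436 0.9   0.   ]
```

View pics/w3.png

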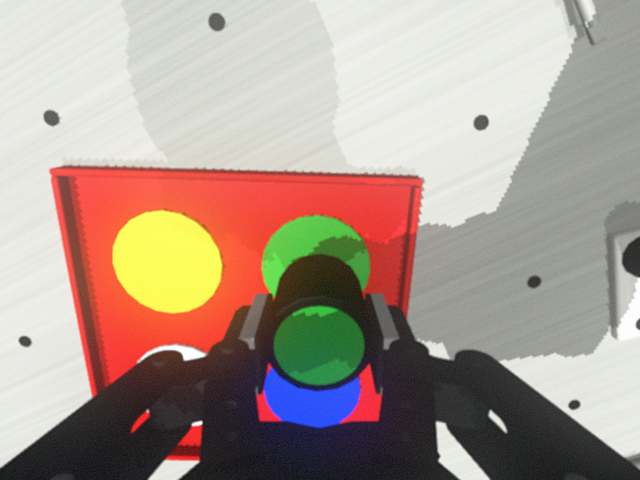

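The wrist view shows the green filter held upright at (319,345) over the green pad at (316,262), centred sideways. I'm lowering it.

```bash
python3 -m jog '{"fingers":[0,0,0,0,0,0,0,0,0,0.55],"dp":[[0,0,15],[0,0,10],[0,0,5],[0,-0.5,3],[0,0,2],[0,0,1.3],[0,0,0],[0,0,0],[0,0,0],[0,0,0]],"twist":[0,0,0,0,0,0,0,0,0,0]}' 40
python3 -m jog '{"fingers":[0.6,0.65,0.7,0.7,0.7,0.7,0.7,0.7,0.7,0.7],"dp":[[0,0,0],[0,0,0],[0,0,0],[0,0,0],[0,0,-10],[0,0,-30],[0,0,-40],[0,0,-40],[0,0,0],[0,0,0]],"twist":[0,0,0,0,0,0,0,0,0,0]}' 40
python3 d.py '[474,116.5,150]'
python3 -c "
from h import *
from m import find
c=snap('top','t2.png')
print(find(c,(388,231),51))"
```

```text
t: 9.15
tool_pos: [533.9, -160.6, 21.6]
tool_rot: [0.224, 0.975, 0.0, 0.001]
force: [-0.3, -0.5, -1.2]
width: 0.552
gripper_force: 0.0
t: 10.4
tool_pos: [533.0, -160.3, 140.9]
tool_rot: [0.224, 0.975, 0.0, -0.0]
force: [-0.2, 0.4, 0.1]
width: 0.699
gripper_force: 0.0
t 10.4 pos [ 533.  -160.3  140.9] w 0.699 gf 0.0 F [-0.2  0.4  0.1]
delta tool [173.9 223.3  -9. ] [0.437 0.9   0.   ]
(array([ 537.9, -155.6]), array([ 7.6, 15.5]), array([387.9, 231.4]))
```

View pics/t2.png

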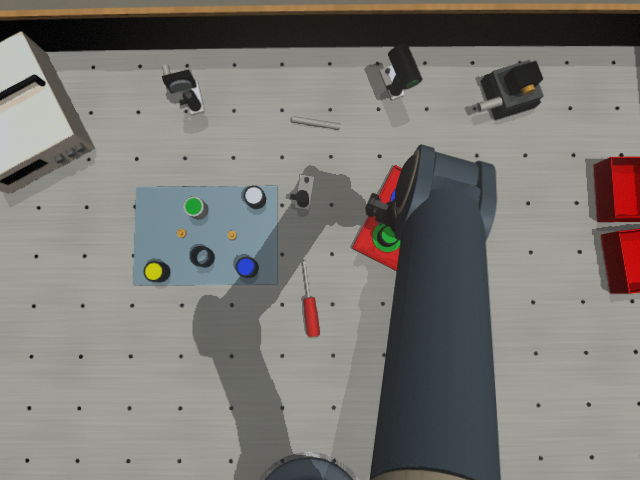

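The green filter stands on its pad at about (386,235), though the arm partly hides it. Next is blue.

```bash
python3 -m jog '{"fingers":[0.8,0.8,0.8,0.8,0.8,0.8,0.8,0.8,0.8,0.8],"dp":[[9,11,0],[21,27,0],[28,36,0],[29,38,0],[29,38,0],[28,36,0],[21,27,0],[9,10.3,0],[0,0,0],[0,0,20]],"twist":[0,0,0,0,0,0,0,0,0,0]}' 40
python3 -m jog '{"fingers":[0.8,0.8,0.8,0.8,0.8,0.8,0.8,0.8,0.8,0.8],"dp":[[0,0,20],[0,0,0],[0,0,0],[0,0,0],[0,0,0],[0,0,0],[0,0,0],[0,0,0],[0,0,0],[0,0,0]],"twist":[0,0,0,0,0,0,0,0,0,0]}' 40
python3 -c "
from h import *
c=capture('wrist')
p=c['pixels'].astype(int); m=((p[:,:,2]>p[:,:,0]+90)&(p[:,:,2]>p[:,:,1]+70)).astype(np.uint8)
n,l,st,ce=cv2.connectedComponentsWithStats(m)
for i in range(1,n):
  if st[i,4]>300: print(st[i],ce[i].round(),ray(c,ce[i],47).round(1))"; python3 d.py '[474,116.5,17.2]'
```

```text
t: 11.7
tool_pos: [475.8, 115.1, 121.7]
tool_rot: [0.225, 0.974, 0.0, 0.001]
force: [-0.5, -0.6, 0.3]
width: 0.798
gripper_force: 0.0
t: 12.95
tool_pos: [474.3, 116.4, 100.9]
tool_rot: [0.224, 0.975, 0.0, -0.0]
force: [-0.0, -0.2, 0.3]
width: 0.8
gripper_force: 0.0
[ 289  237   57   53 2394] [317. 263.] [472.  115.6  47. ]
t 13.0 pos [474.4 116.4 101. ] w 0.8 gf 0.0 F [-0.2  0.6  0.2]
delta tool [ 0.4 -0.  83.8] [0.437 0.9   0.   ]
```

```bash
python3 -m jog '{"fingers":[0.8,0.8,0.8,0.8,0.8,0.8,0,0,0,0],"dp":[[1,0,25],[0,0,25],[0,0,20],[0,0,13.7],[0,0,0],[0,0,0],[0,0,0],[0,0,0],[0,0,0],[0,0,0]],"twist":[0,0,0,0,0,0,0,0,0,0]}' 40
python3 -m jog '{"fingers":[0,0,0,0,0,0,0,0,0,0],"dp":[[0,0,0],[0,0,0],[0,0,0],[0,0,-5],[0,0,-15],[0,0,-30],[0,0,-40],[0,0,-40],[0,0,0],[0,0,0]],"twist":[0,0,0,0,0,0,0,0,0,0]}' 40
python3 d.py '[607.5,-199.5,147]'
```

```text
t: 14.25
tool_pos: [474.0, 117.0, 18.1]
tool_rot: [0.224, 0.975, 0.0, 0.001]
force: [-1.7, -0.6, 5.9]
width: 0.455
gripper_force: 40.0
t: 15.5
tool_pos: [472.9, 116.7, 147.3]
tool_rot: [0.224, 0.975, -0.0, -0.0]
force: [0.0, 0.7, -1.2]
width: 0.457
gripper_force: 40.3
t 15.5 pos [472.9 116.7 147.3] w 0.457 gf 40.3 F [ 0.   0.7 -1.2]
delta tool [-259.1 -225.7    0.3] [ 0.437  0.9   -0.   ]
```

```bash
python3 -m jog '{"fingers":[0,0,0,0,0,0,0,0,0,0],"dp":[[-10.4,-9,0],[-31,-27,0],[-44,-38.5,0],[-44,-38.5,0],[-44,-38.5,0],[-44,-38.5,0],[-31,-27,0],[-10.7,-8.7,0],[0,0,0],[0,0,0]],"twist":[0,0,0,0,0,0,0,0,0,0]}' 40
python3 -m jog '{"fingers":[0,0,0,0,0,0,0,0,0,0],"dp":[[0,0,30],[0,0,30],[0,0,20],[0,0,10],[0,0,0],[0,0,0],[0,0,0],[0,0,0],[0,0,0],[0,0,0]],"twist":[0,0,0,0,0,0,0,0,0,0]}' 40
python3 d.py '[607.5,-199.5,21.2]'
```

```text
t: 16.75
tool_pos: [607.6, -197.3, 146.7]
tool_rot: [0.223, 0.975, 0.001, -0.001]
force: [-0.7, 0.4, -0.2]
width: 0.455
gripper_force: 40.4
t: 18.0
tool_pos: [608.0, -199.4, 57.3]
tool_rot: [0.224, 0.975, 0.0, 0.0]
force: [0.3, 0.3, -0.5]
width: 0.452
gripper_force: 40.4
t 18.0 pos [ 608.  -199.4   57.3] w 0.452 gf 40.4 F [ 0.3  0.3 -0.5]
delta tool [ 0.4 -0.4 36.1] [0.437 0.9   0.   ]
```

```bash
python3 -m jog '{"fingers":[0,0,0,0,0,0,0,0,0,0.55],"dp":[[0,0,15],[0,0,10],[0,0,5],[0,0,3],[0,0,2],[0,0,1],[0,0,0],[0,0,0],[0,0,0],[0,0,0]],"twist":[0,0,0,0,0,0,0,0,0,0]}' 40
python3 -m jog '{"fingers":[0.6,0.65,0.7,0.7,0.7,0.7,0.7,0.7,0.7,0.7],"dp":[[0,0,0],[0,0,0],[0,0,0],[0,0,0],[0,0,-10],[0,0,-30],[0,0,-40],[0,0,-40],[0,0,0],[0,0,0]],"twist":[0,0,0,0,0,0,0,0,0,0]}' 40
python3 d.py '[466.5,293.5,141]'
```

```text
t: 19.25
tool_pos: [608.5, -199.5, 21.6]
tool_rot: [0.224, 0.975, 0.0, 0.001]
force: [-0.1, 0.7, -0.2]
width: 0.549
gripper_force: 0.0
t: 20.5
tool_pos: [607.7, -199.2, 141.4]
tool_rot: [0.224, 0.975, 0.0, -0.0]
force: [-0.3, -0.9, 0.4]
width: 0.697
gripper_force: 0.0
t 20.5 pos [ 607.7 -199.2  141.4] w 0.697 gf 0.0 F [-0.3 -0.9  0.4]
delta tool [342.1 381.6   0.5] [0.437 0.9   0.   ]
```

```bash
python3 -m jog '{"fingers":[0.8,0.8,0.8,0.8,0.8,0.8,0.8,0.8,0.8,0.8],"dp":[[10,12,0],[31,35,0],[43,48,0],[44,49,0],[44,49,0],[44,49,0],[44,49,0],[43,48,0],[28,31,0],[11,11.6,0]],"twist":[0,0,0,0,0,0,0,0,0,0]}' 40
python3 -m jog '{"fingers":[0.8,0.8,0.8,0.8,0.8,0.8,0.8,0.8,0.8,0.8],"dp":[[0,0,20],[0,0,20],[0,0,0],[0,0,0],[0,0,0],[0,0,0],[0,0,0],[0,0,0],[0,0,0],[0,0,0]],"twist":[0,0,0,0,0,0,0,0,0,0]}' 40
python3 -c "
from h import *
c=capture('wrist')
p=c['pixels'].astype(int); m=((p[:,:,0]>p[:,:,2]+90)&(p[:,:,1]>p[:,:,2]+70)).astype(np.uint8)
n,l,st,ce=cv2.connectedComponentsWithStats(m)
for i in range(1,n):
  if st[i,4]>300: print(st[i],ce[i].round(),ray(c,ce[i],47).round(1))"; python3 d.py '[466.5,293.5,17.2]'
```

```text
t: 21.75
tool_pos: [469.0, 279.9, 140.3]
tool_rot: [0.221, 0.975, -0.0, -0.001]
force: [-0.6, -0.9, 0.3]
width: 0.8
gripper_force: 0.0
t: 23.0
tool_pos: [471.7, 276.7, 101.3]
tool_rot: [0.224, 0.975, 0.0, -0.0]
force: [-0.1, -0.6, 0.7]
width: 0.803
gripper_force: 0.0
[ 312  218   57   54 2454] [340. 244.] [465.1 292.3  47. ]
t 23.05 pos [471.7 276.7 101.3] w 0.805 gf 0.0 F [-0.4 -0.2  0.2]
delta tool [12.  12.9 84.1] [0.437 0.9   0.   ]
```

```bash
python3 -m jog '{"fingers":[0.8,0.8,0.8,0.8,0.8,0.8,0.8,0.8,0.8,0.8],"dp":[[6.5,6.5,0],[6.5,6,0],[0,0,0],[0,0,0],[0,0,25],[0,0,25],[0,0,20],[0,0,14],[0,0,0],[0,0,0]],"twist":[0,0,0,0,0,0,0,0,0,0]}' 40
python3 -m jog '{"fingers":[0,0,0,0,0,0,0,0,0,0],"dp":[[0,0,0],[0,0,0],[0,0,0],[0,0,0],[0,0,0],[0,0,-5],[0,0,-15],[0,0,-30],[0,0,-40],[0,0,-40]],"twist":[0,0,0,0,0,0,0,0,0,0]}' 40
python3 d.py '[494,-235,147]'
```

```text
t: 24.3
tool_pos: [466.0, 293.8, 17.9]
tool_rot: [0.224, 0.975, 0.0, 0.0]
force: [-0.1, -0.2, 0.7]
width: 0.801
gripper_force: 0.0
t: 25.55
tool_pos: [465.3, 293.4, 149.2]
tool_rot: [0.224, 0.975, 0.0, 0.0]
force: [0.2, -0.4, -0.9]
width: 0.458
gripper_force: 40.4
t 25.55 pos [465.3 293.4 149.2] w 0.458 gf 40.4 F [ 0.2 -0.4 -0.9]
delta tool [-256.6 -462.8    2.1] [0.437 0.9   0.   ]
```

```bash
python3 -m jog '{"fingers":[0,0,0,0,0,0,0,0,0,0],"dp":[[-6,-11,0],[-14,-25,0],[-21,-38,0],[-21,-38,0],[-21,-38,0],[-21,-38,0],[-21,-38,0],[-21,-38,0],[-21,-38,0],[-21,-38,0]],"twist":[0,0,0,0,0,0,0,0,0,0]}' 40
python3 -m jog '{"fingers":[0,0,0,0,0,0,0,0,0,0],"dp":[[-21,-38,0],[-21,-38,0],[-17,-30,0],[-9.6,-16.8,0],[0,0,0],[0,0,30],[0,0,30],[0,0,20],[0,0,10],[0,0,0]],"twist":[0,0,0,0,0,0,0,0,0,0]}' 40
python3 d.py '[494,-235,21.2]'
```

```text
t: 26.8
tool_pos: [485.0, -96.1, 146.7]
tool_rot: [0.224, 0.975, -0.0, -0.001]
force: [0.9, 0.2, -1.0]
width: 0.451
gripper_force: 40.4
t: 28.05
tool_pos: [494.2, -233.5, 56.9]
tool_rot: [0.223, 0.975, 0.0, -0.001]
force: [0.2, 0.7, 0.6]
width: 0.453
gripper_force: 40.4
t 28.05 pos [ 494.2 -233.5   56.9] w 0.453 gf 40.4 F [0.2 0.7 0.6]
delta tool [-0.6 -1.4 35.7] [0.435 0.9   0.   ]
```

```bash
python3 -m jog '{"fingers":[0,0,0,0,0,0,0,0,0,0.55],"dp":[[0,-0.5,15],[0,0,10],[0,0,5],[0,0,3],[0,0,2],[0,0,1],[0,0,0],[0,0,0],[0,0,0],[0,0,0]],"twist":[0,0,0,0,0,0,0,0,0,0]}' 40
python3 -m jog '{"fingers":[0.6,0.65,0.7,0.7,0.7,0.7,0.7,0.7,0.7,0.7],"dp":[[0,0,0],[0,0,0],[0,0,0],[0,0,0],[0,0,-10],[0,0,-30],[0,0,-40],[0,0,-40],[0,0,0],[0,0,0]],"twist":[0,0,0,0,0,0,0,0,0,0]}' 40
python3 d.py '[611.5,104,141]'
```

```text
t: 29.3
tool_pos: [494.5, -235.5, 21.7]
tool_rot: [0.224, 0.975, -0.0, 0.001]
force: [0.7, 0.7, -0.2]
width: 0.55
gripper_force: 0.0
t: 30.55
tool_pos: [493.7, -235.0, 141.2]
tool_rot: [0.224, 0.975, 0.0, -0.0]
force: [-0.7, 0.4, -1.4]
width: 0.698
gripper_force: 0.0
t 30.55 pos [ 493.7 -235.   141.2] w 0.698 gf 0.0 F [-0.7  0.4 -1.4]
delta tool [4.200e+01 3.564e+02 3.000e-01] [0.436 0.9   0.   ]
```

```bash
python3 -m jog '{"fingers":[0.8,0.8,0.8,0.8,0.8,0.8,0.8,0.8,0.8,0.8],"dp":[[1.6,14,0],[4.2,36,0],[5.6,48,0],[6.4,54,0],[6.4,54,0],[6.4,54,0],[5.6,48,0],[4.1,34,0],[1.7,14.4,0],[0,0,0]],"twist":[0,0,0,0,0,0,0,0,0,0]}' 40
python3 -m jog '{"fingers":[0.8,0.8,0.8,0.8,0.8,0.8,0.8,0.8,0.8,0.8],"dp":[[0,0,20],[0,0,20],[0,0,0],[0,0,0],[0,0,0],[0,0,0],[0,0,0],[0,0,0],[0,0,0],[0,0,0]],"twist":[0,0,0,0,0,0,0,0,0,0]}' 40
python3 -c "
from h import *
c=snap('wrist','w4.png')
p=c['pixels'].astype(int); m=((p.min(2)>150)&(p.max(2)-p.min(2)<60)).astype(np.uint8)
n,l,st,ce=cv2.connectedComponentsWithStats(m)
for i in range(1,n):
  if 3500>st[i,4]>800: print(st[i],ce[i].round(),ray(c,ce[i],47).round(1))"; python3 d.py '[611.5,104,17.2]'
```

```text
t: 31.8
tool_pos: [611.3, 104.4, 140.3]
tool_rot: [0.223, 0.975, -0.0, -0.001]
force: [0.2, -0.1, -0.6]
width: 0.802
gripper_force: 0.0
t: 33.05
tool_pos: [611.9, 103.7, 101.3]
tool_rot: [0.224, 0.975, 0.0, -0.0]
force: [-0.2, 0.2, 0.0]
width: 0.804
gripper_force: 0.0
[ 287  239   57   54 2372] [315. 266.] [610.6 101.   47. ]
[ 113  432   60   48 1877] [146. 460.] [690.9 -70.2  47. ]
[ 465  433   60   47 1862] [491. 460.] [796.4 147.8  47. ]
t 33.1 pos [611.9 103.7 101.2] w 0.797 gf 0.0 F [-0.2  0.6  0.6]
delta tool [ 0.5  0.1 84. ] [0.437 0.9   0.   ]
```

View pics/w4.png

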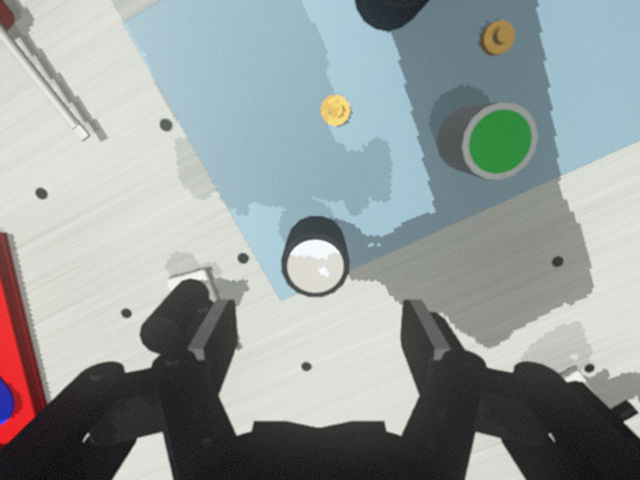

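The white filter is centred at (315,266), and there is a black post at (180,315) near the left finger. I'll check its clearance by triangulation.

```bash
python3 -c "
from h import *
a=cv2.imread('pics/top0.png')
t=capture('top');s=capture('side')
for z in (10,30,50,70,90): print(z,ray(t,(302,199),z)[:2].round(),ray(t,(290,197),z)[:2].round(),ray(s,(293,242),z)[:2].round(),ray(s,(280,259),z)[:2].round())"
```

```text
10 [610.  10.] [614.  34.] [657. -49.] [636.  14.]
30 [606.   9.] [610.  33.] [637. -28.] [617.  33.]
50 [602.   9.] [606.  32.] [617.  -7.] [598.  52.]
70 [599.   8.] [603.  31.] [597.  14.] [578.  71.]
90 [595.   7.] [599.  30.] [577.  36.] [559.  90.]
```

```bash
python3 -m jog '{"fingers":[0.7,0.7,0.7,0.7,0.7,0.7,0,0,0,0],"dp":[[1,0,25],[0,-0.5,25],[0,0,20],[0,0,14],[0,0,0],[0,0,0],[0,0,0],[0,0,0],[0,0,0],[0,0,0]],"twist":[0,0,0,0,0,0,0,0,0,0]}' 40
python3 -m jog '{"fingers":[0,0,0,0,0,0,0,0,0,0],"dp":[[0,0,0],[0,0,0],[0,0,0],[0,0,-5],[0,0,-15],[0,0,-30],[0,0,-40],[0,0,-40],[0,0,0],[0,0,0]],"twist":[0,0,0,0,0,0,0,0,0,0]}' 40
python3 d.py '[569,-274.5,147]'
```

```text
t: 34.45
tool_pos: [611.7, 103.8, 18.4]
tool_rot: [0.224, 0.975, 0.0, 0.001]
force: [-0.7, -0.6, 5.9]
width: 0.457
gripper_force: 40.6
t: 35.7
tool_pos: [610.1, 103.6, 147.1]
tool_rot: [0.224, 0.975, -0.0, -0.0]
force: [0.3, 0.1, -2.0]
width: 0.456
gripper_force: 40.3
t 35.7 pos [610.1 103.6 147.1] w 0.456 gf 40.3 F [ 0.3  0.1 -2. ]
delta tool [-1.281e+02 -3.581e+02  2.000e-01] [ 0.436  0.9   -0.   ]
```

```bash
python3 -m jog '{"fingers":[0,0,0,0,0,0,0,0,0,0],"dp":[[-3.6,-10,0],[-8.6,-24,0],[-12.2,-34,0],[-12.2,-34,0],[-12.2,-34,0],[-12.2,-34,0],[-12.2,-34,0],[-12.2,-34,0],[-12.2,-34,0],[-12.2,-34,0]],"twist":[0,0,0,0,0,0,0,0,0,0]}' 40
python3 -m jog '{"fingers":[0,0,0,0,0,0,0,0,0,0],"dp":[[-12.2,-34,0],[-6.1,-18,0],[0,0,0],[0,0,30],[0,0,30],[0,0,20],[0,0,10],[0,0,0],[0,0,0],[0,0,0]],"twist":[0,0,0,0,0,0,0,0,0,0]}' 40
python3 d.py '[569,-274.5,21.2]'
```

```text
t: 36.95
tool_pos: [574.4, -221.3, 145.9]
tool_rot: [0.224, 0.974, -0.0, -0.001]
force: [0.1, 0.5, -1.7]
width: 0.457
gripper_force: 40.3
t: 38.2
tool_pos: [570.4, -274.6, 58.3]
tool_rot: [0.224, 0.975, -0.0, 0.001]
force: [0.8, -0.1, -0.5]
width: 0.455
gripper_force: 40.4
t 38.2 pos [ 570.4 -274.6   58.3] w 0.455 gf 40.4 F [ 0.8 -0.1 -0.5]
delta tool [ 1.4 -0.5 37.1] [0.437 0.9   0.   ]
```

```bash
python3 -m jog '{"fingers":[0,0,0,0,0,0,0,0,0,0.55],"dp":[[0.5,0,15],[0,0,10],[0,0,5],[0,0,3],[0,0,2],[0,0,1],[0,0,0],[0,0,0],[0,0,0],[0,0,0]],"twist":[0,0,0,0,0,0,0,0,0,0]}' 40
python3 -m jog '{"fingers":[0.6,0.65,0.7,0.7,0.7,0.7,0.7,0.7,0.7,0.7],"dp":[[0,0,0],[0,0,0],[0,0,0],[0,0,0],[0,0,-10],[0,0,-30],[0,0,-40],[0,0,-40],[0,0,-40],[0,0,0]],"twist":[0,0,0,0,0,0,0,0,0,0]}' 40
python3 -m jog '{"fingers":[0.7,0.7,0.7,0.7,0.7,0.7,0.7,0.7,0.7,0.7],"dp":[[10,20,0],[15,35,0],[15,40,0],[15,40,0],[15,40,0],[15,40,0],[15,40,0],[10,20,0],[0,0,0],[0,0,0]],"twist":[0,0,0,0,0,0,0,0,0,0]}' 40
python3 d.py '[569,-274.5,21.2]'
python3 - <<'E'
from h import *
for n in('top','side'): snap(n,n+'9.png')
a=cv2.imread('pics/top9.png')[150:300,120:500]; b=cv2.imread('pics/side9.png')[180:400,130:450]
a=cv2.resize(a,(760,300),interpolation=2); b=cv2.resize(b,(436,300),interpolation=2)
cv2.imwrite('pics/f.png',np.vstack([a,np.pad(b,((0,0),(0,324),(0,0)))]))
E
```

```text
t: 39.45
tool_pos: [569.7, -274.3, 21.8]
tool_rot: [0.224, 0.975, -0.0, 0.001]
force: [0.2, 1.0, -0.0]
width: 0.548
gripper_force: 0.0
t: 40.7
tool_pos: [571.4, -275.3, 186.0]
tool_rot: [0.224, 0.975, -0.001, 0.004]
force: [0.8, 0.8, 0.6]
width: 0.697
gripper_force: 0.0
t: 41.95
tool_pos: [589.5, 20.6, 180.5]
tool_rot: [0.224, 0.975, -0.001, -0.001]
force: [0.4, -0.7, -0.2]
width: 0.7
gripper_force: 0.0
t 41.95 pos [589.5  20.6 180.5] w 0.7 gf 0.0 F [ 0.4 -0.7 -0.2]
delta tool [-110.7 -274.1  159.6] [ 0.437  0.899 -0.002]
```

View pics/f.png

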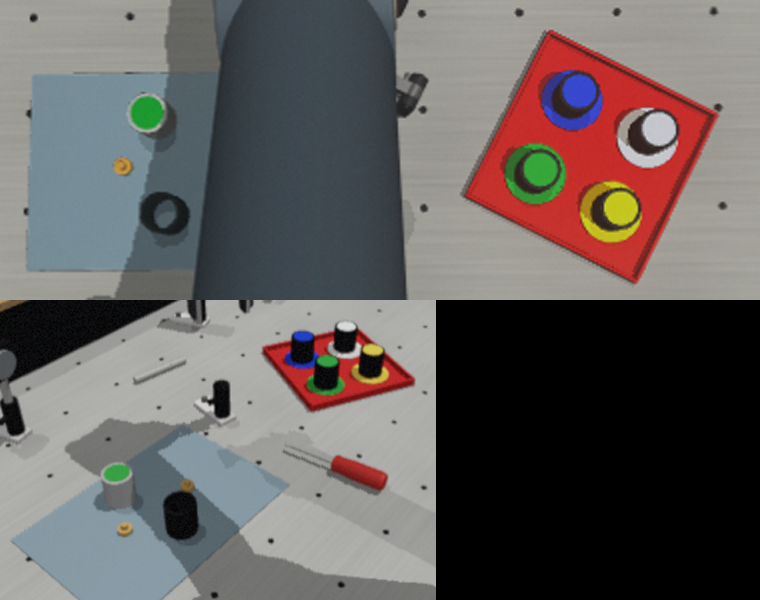

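All four filters stand upright on their pads, and the tube and silver cell have not moved. I'll check the offsets numerically.

Run:
```python
from m import *
t=capture('top')
P={'b':(607.5,-199.5),'w':(569,-274.5),'g':(533,-160.5),'y':(494,-235.3)}
S={'b':(410,196),'w':(449,215),'g':(390,235),'y':(431,253)}
px=t['pixels'].astype(int)
for k in S:
    r=find(t,S[k],51,11); print(k,r,(r[0]-P[k]).round(1))
print(find(t,(194,206),47))
```

```text
b (array([ 608. , -198.3]), array([16. , 16.4]), array([409.2, 195.1])) [0.5 1.2]
w (array([ 570.5, -274.1]), array([16.1, 16.5]), array([449.1, 214. ])) [1.5 0.4]
g (array([ 532.3, -158.9]), array([16.1, 16.7]), array([389.7, 234.2])) [-0.7  1.6]
y (array([ 494.7, -234.8]), array([16.4, 16.9]), array([430. , 253.6])) [0.7 0.5]
(array([591.4, 220.2]), array([14.7, 15.4]), array([193. , 205.8]))
```

All four are within 2 mm, and the silver cell has not moved.

```bash
python3 -c "
from plant import env
print(env.job_done())"
```

```text
the job is handed in; nothing more can be done
None
```

All four black filters stand upright on their own pads, within 2 mm of centre by the top camera; the empty tube and silver cell stand where they started, and the job was handed in at about 42 s (the hand-in call returned no verdict).

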